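# Load two blanks into a spring magazine

### The job

Load the two identical short wooden blanks into the spring-loaded magazine, one at a time and lying flat: press each one down past the two spring lips until both lips have sprung fully shut over it and hold it down. Press gently, never with more than 25 N on the blanks or the magazine, since there is a rubber buffer and then a hard stop just below the full stack, and leave the other things on the table where they are.

Things in the scene. Friction and masses are not known exactly. Their poses are not given: they have to be found in the camera images.
- magazine: Spring magazine, fixed. Origin: centre of its dark steel base plate's underside, on the table (84 x 176 x 12 mm; y along the magazine's long side). A blue cassette (foot 66 x 172 x 8 mm, centred) is clamped on two columns at a hand-set height: its foot lies L = 0 to 22 mm above the base plate. L is NOT measured: find it by touch or eye. Heights called 'c' below are above the foot's underside.
- foot (a point): Centre of the base plate's top, 12 mm above the table; cassette height c = 0 lies L above it. Four L-shaped aluminium corner posts reach c = 84 and flare (6 mm all round) to c = 97. Inside, the channel is 49 mm (x) by 88 mm (y): a blank lies flat in it, long side along y. Each long side is open over the middle 55 mm from top to bottom, for fingers holding the blank by its width.
- column_left (a point): Top of the steel column (r 5 mm) at the magazine's y = +76, 92 mm above the table. How it works: a blank set in the posts rests on the lip ramps, underside near c = 69. Pressed (3 to 12 N by friction) it spreads the lips and pushes down the orange follower (spring: 1.1 N at c = 58, plus 0.08 N per mm). With its top below c = 58 the lips snap shut and it is held up against them.
- column_right (a point): Top of the column at y = -76. The second blank pushes the first down 18 mm. 1 mm below the full stack's held place a rubber buffer (20 N/mm over 3 mm, then hard) stops the lower blank. Pressing till about 15 N ends on the buffer with the top blank past the lips. A lone blank sinks 19 mm past its held place before the buffer, and springs back.
- blank_a: Wooden blank, a plain light-brown block 45 (x) x 85 (y) x 18 (z) mm, about 0.04 kg; origin at the centre of its underside. It lies flat on the table, one of two identical ones. Either may go in first.
- blank_b: The other identical wooden blank, 45 x 85 x 18 mm; origin at the centre of its underside.
- lip_left (a joint): Steel spring lip at the magazine's +y end, 24 mm wide: 0 = shut (nose 37 mm from the centre, 5 mm over a blank's end), up to 0.011 m as it is pushed outward; 1.1 N preload, 0.13 N per mm. Underside flat at c = 58; from c = 60 up a steep ramp leans back to y = 46 at c = 76. Closed fingers (up to 60 mm over all along y) pass between the lips.
- lip_right (a joint): The same lip at the magazine's -y end; 0 = shut, up to 0.011 m open. If friction on the ramps stops a blank early, the lips stay open: press again.
- sanding_block: Bystander: wooden sanding block 60 x 110 x 32 mm; origin at the centre of its underside.
- try_square: Bystander: try square with wooden stock and steel blade, 225 x 130 x 18 mm; origin at the centre of its underside.
- pliers: Bystander: red-handled pliers 56 x 176 x 13 mm; origin at the centre of the underside.
- spanner: Bystander: steel spanner 39 x 224 x 9 mm; origin at the centre of the underside.
- blade_flange: Bystander: round steel flange, 72 mm across, 18 mm high; origin at the centre of the underside.
- marker_blue: Bystander: blue marker 12 x 130 x 14 mm; origin at the centre of the underside.

How it is judged:
On the way, in this order (a step that is already met when the one before it is completed fails the run):
1. one blank is held flat under the two shut lips, the other is still outside (value of joint each of lip_left, lip_right below 0.002 m and ((z of blank_a in the frame of magazine below 0.076 m and horizontal distance between blank_a and magazine below 0.007 m and angle between blank_a's own z axis and vertical below 0.07 rad and not (z of blank_b in the frame of magazine below 0.076 m and horizontal distance between blank_b and magazine below 0.007 m)) or (z of blank_b in the frame of magazine below 0.076 m and horizontal distance between blank_b and magazine below 0.007 m and angle between blank_b's own z axis and vertical below 0.07 rad and not (z of blank_a in the frame of magazine below 0.076 m and horizontal distance between blank_a and magazine below 0.007 m)))), for 0.2 s.
2. both blanks are held flat under the two shut lips (z of each of blank_a, blank_b in the frame of magazine below 0.076 m and horizontal distance between each of blank_a, blank_b and magazine below 0.007 m and angle between each of blank_a, blank_b's own z axis and vertical below 0.07 rad and value of joint each of lip_left, lip_right below 0.002 m), for 0.2 s.
At the end, for the whole second after the job is handed in: Both blanks lie flat (within 4 degrees), one on the other and centred in the magazine (within 7 mm), undersides less than 76 mm above the table, i.e. below the lips; both lips shut (less than 2 mm open); everything at rest (all of step 2 and linear speed of each of blank_a, blank_b below 0.02 m/s); the robot touches nothing.
It fails at once if a blank or the robot presses on the magazine with more than 40 N (all contacts added, those on the two ramps too) (contact force between any of blank_a, blank_b, the arm, the fingers and magazine above 40 N).
It fails at once if one blank is pressed on the other with more than 25 N (contact force between blank_a and blank_b above 25 N).
It fails at once if another thing on the table is pushed more than 30 mm from its place (distance of any of sanding_block, try_square, pliers, spanner, blade_flange, marker_blue from where it was at the start of the episode above 0.03 m).
It also fails if it takes over 72 s, if anything falls off the work surface, if the arm or the gripper's body presses on something with over 40 N, if the wrist force passes 120 N, or if a joint passes its speed limit or range.

### The arm

A 6-joint arm with a two-finger parallel gripper is mounted at the origin on the work surface; the furniture and walls round the work are solid. World frame = base frame: x ahead of the robot, y to its left, z up, the work surface at z = 0. Lengths are in m, angles in rad, forces in N, time in s.
With the tool pointing down it reaches from about 0.35 to 0.8 m from the base axis. Payload 7.3 kg.
Tool frame: the origin (TCP) lies between the finger pads; the fingertips stand 25 mm ahead of it and the grasp point (between the pads) lies 6 mm ahead of it (r.tip_extent is the distance from the TCP to the fingertips, in m); z points along the fingers, y is the line along which they close (so a half turn about z gives the same grasp; the last joint's range is limited). The gripper opens to 85 mm and grips with 20 to 120 N. Pads are 22 mm wide; open, the fingers measure 114 mm over their backs; the gripper's body (76 mm by 85 mm) begins 54 mm behind the grasp point. The pads swing forward as they close: fully open they stand 13 mm farther back than shut.
Start: joints at [1.199, 0.342, 1.524, -0, 1.275, -0.146], TCP at [0.118, 0.512, 0.256] pointing down, gripper open.
Joint ranges: [-2.53, 2.53], [-0.77, 2.02], [0.04, 2.7], [-1, 4.14], [0.28, 2.66], [-3.11, 3.11]. Speed limits (rad/s): [2.57, 2.57, 3.14, 3.14, 3.14, 3.14].

### API

Orientations are given as a unit quaternion [x, y, z, w].
In Python, from workcell import r, command_gripper, optics gives the robot as it stands. The module is installed in compiled form; this text tells all that it offers. Calls block until the motion is done:
- r.reach(position, orientation): joint-space move of the TCP to a pose.
- r.move_straight(position, orientation=None, speed=0.15, max_force=None): straight line of the TCP; orientation=None keeps the orientation; speed is the mean speed in m/s. With max_force (N) it stops when the force on the tool has changed by that much, and returns True; else False.
- r.movej(angles): joint-space move.
- command_gripper(opening, force=None): finger opening in m; force is the grip in N (None keeps the last); returns when the fingers have stopped.
- r.hold(seconds).
- r.solve_ik(position, orientation): joint angles nearest the present ones, or None.
- r.read_state(): the state.
- optics.get_image(name): name is "scene" or "top" or "wrist"; returns (picture, depth): 480x640x3 uint8, red, green, blue; 480x640 float32, m along the optical axis (not along the pixel's ray), 0 where there is no reading.
- optics.camera_model(name): a dict with "K" (3x3 intrinsics, pixels), "R" (3x3) and "t" (3): a world point X has camera coordinates R X + t; the wrist camera has in their place "tool_from_camera" (4x4, takes a point from camera to tool coordinates, whose origin is the TCP and whose axes are the flange's). Camera axes: x right, y down, z forward; pixel columns grow to the right and rows downward; lengths in m; the calibration is good to about 2 mm. A picture is of the moment at which its call begins: read the wrist's pose just before it. camera_model takes no time and is no camera call.
A pose or a line that the arm cannot do raises r.PlanningError and nothing moves.
- r.finish_job(): hands the job in; it is judged then, once.
The state is a dict: "time_s": time; "joint_positions": joint angles; "dq": joint speeds; "tau": joint torques, N m; "eef_pos": TCP position; "eef_rot": TCP orientation; "contact_force": force on the tool from outside, world axes, zero at the start; "torque": the same for the moment, N m; "grip_width": finger opening in m; "grip_force": force on a finger pad.
Only numpy, scipy, OpenCV 4.12 (cv2) and the standard library are available. Lean on these libraries where they do the work, as an engineer would, in place of code of your own. Each camera call takes 0.05 s, during which the arm holds its last target. There are 200 camera calls.

## Working session

There is one attempt and no reset: what is moved stays moved. The work goes in short steps, each a Python script; the robot and the scene stay as the last script left them, time stands still between calls to the robot, and variables do not carry over. Pictures are saved under pics/ and viewed, at most 10 in all, crops included, and the job is handed in when it is done.

```bash
mkdir -p pics
cat > h.py <<'E'
import numpy as np, cv2
from workcell import r, command_gripper, optics
def cloud(name):
    im,d=optics.get_image(name); c=optics.camera_model(name)
    K,R,t=map(np.array,(c["K"],c["R"],c["t"]))
    v,u=np.mgrid[:480,:640]
    P=np.stack([(u-K[0,2])/K[0,0]*d,(v-K[1,2])/K[1,1]*d,d],-1)
    W=(P-t)@R   # R^T (P-t)
    W[d==0]=np.nan
    return im,d,W
E
python3 - <<'E'
from h import *
for n in("top","scene"):
    im,d,W=cloud(n); cv2.imwrite(f"pics/{n}1.png",im[...,::-1]); np.savez(f"{n}1.npz",im=im,d=d,W=W)
    print(n,optics.camera_model(n))
s=r.read_state();print(s["time_s"],s["eef_pos"],s["eef_rot"],s["grip_width"],r.tip_extent)
print(optics.camera_model("wrist"))
E
```

```text
top {'K': array([[588.0933772 ,   0.        , 314.94825965],
       [  0.        , 588.0933772 , 245.06903762],
       [  0.        ,   0.        ,   1.        ]]), 'R': array([[ 0.00842085, -0.99962314,  0.02612782],
       [-0.99592156, -0.01073116, -0.08958285],
       [ 0.08982947, -0.0252669 , -0.99563661]]), 't': array([0.11611919, 0.54770838, 1.21778148])}
scene {'K': array([[606.26737505,   0.        , 318.94885533],
       [  0.        , 606.26737505, 231.4211727 ],
       [  0.        ,   0.        ,   1.        ]]), 'R': array([[ 0.83526401, -0.54965071,  0.01476899],
       [-0.27773382, -0.44492902, -0.85141182],
       [ 0.47455027,  0.70705181, -0.52428979]]), 't': array([-0.34806   ,  0.28786415,  0.88225877])}
0.1 [0.11741405 0.51137972 0.25567504] [ 1.12673791e-01  9.93631785e-01 -6.80976691e-04 -1.72242465e-04] 0.08524335529506115 0.025
{'K': array([[403.41137166,   0.        , 320.90691906],
       [  0.        , 403.41137166, 238.90833052],
       [  0.        ,   0.        ,   1.        ]]), 'tool_from_camera': array([[ 3.89993622e-04, -9.58924683e-01, -2.83660538e-01,
         7.15079613e-02],
       [ 9.99999919e-01,  3.45294254e-04,  2.07580539e-04,
         8.85170768e-04],
       [-1.01107749e-04, -2.83660596e-01,  9.58924739e-01,
        -1.17231966e-01],
       [ 0.00000000e+00,  0.00000000e+00,  0.00000000e+00,
         1.00000000e+00]])}
```

View pics/top1.png

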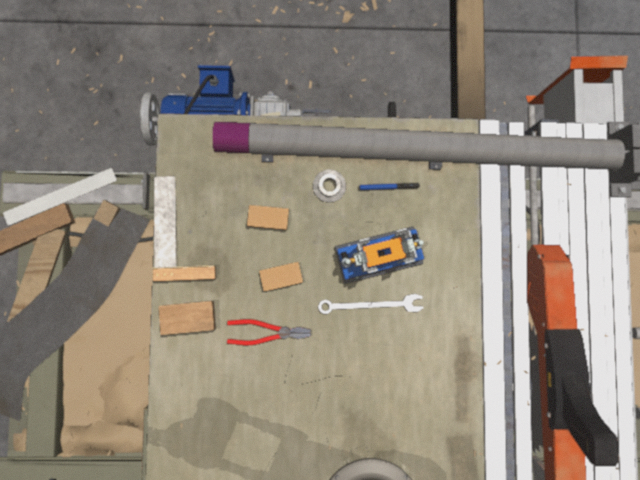

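View pics/scene1.png

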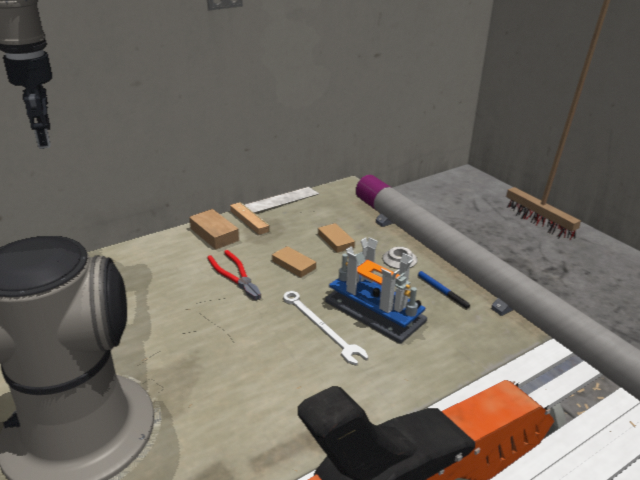

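The top view shows the blanks at about (268,217) and (281,276), and the magazine at about (380,255), with its long side roughly along the image columns. The spanner lies below it at row 305. Next I'll segment these with depth.

Run:
```python
from h import *
f=np.load("top1.npz");im,W=f["im"],f["W"]
Z=W[...,2]
def rect(m,name):
    P=W[m][:,:2]; (c,s,a)=cv2.minAreaRect((P*1000).astype(np.float32)); 
    print(name,m.sum(),"c",np.round(c,1),"size",np.round(s,1),"ang",round(a,1),"z",np.round(np.nanpercentile(Z[m],[5,50,95])*1000,1))
for n,(u,v) in {"A":(268,217),"B":(281,276)}.items():
    b=np.zeros(Z.shape,bool); b[v-25:v+25,u-32:u+32]=1
    print("table",np.nanmedian(Z[b&(Z<0.008)])*1000)
    rect(b&(Z>0.010)&(Z<.03),n)
b=np.zeros(Z.shape,bool); b[215:292,325:435]=1
print("hist",np.histogram(Z[b]*1000,bins=np.arange(-5,150,5)))
rect(b&(Z>.006),"mag all")
hsv=cv2.cvtColor(im,cv2.COLOR_RGB2HSV)
o=b&(hsv[...,0]<20)&(hsv[...,1]>200)&(hsv[...,2]>150); rect(o,"follower")
bl=b&(hsv[...,0]>100)&(hsv[...,0]<125)&(hsv[...,1]>150); rect(bl,"blue"); print(np.histogram(Z[bl]*1000,bins=np.arange(0,60,3)))
cv2.imwrite("pics/c.png",cv2.resize(im[210:300,320:440,::-1],None,fx=6,fy=6,interpolation=cv2.INTER_CUBIC))
```

```text
table 0.11627913099600978
A 851 c [605.7 223.5] size [85. 46.] ang 85.3 z [14.  18.2 22.2]
table 0.3242061867781083
B 860 c [479.9 193.8] size [45.2 84.7] ang 13.6 z [14.1 18.1 22. ]
hist (array([2507, 2400,  278,  393,   68,    0,    2,   89,  609,  216,   28,
         88,   75,   30,   18,   22,   26,   70,  561,  295,   83,   87,
         40,   36,   70,   83,  113,   20,    0,    0]), array([ -5,   0,   5,  10,  15,  20,  25,  30,  35,  40,  45,  50,  55,
        60,  65,  70,  75,  80,  85,  90,  95, 100, 105, 110, 115, 120,
       125, 130, 135, 140, 145]))
mag all 3322 c [533.3 -17.8] size [162.6 234. ] ang 1.1 z [  9.5  53.4 123.1]
follower 0 c [0. 0.] size [0. 0.] ang 0.0 z nan
blue 211 c [528.9 -14.1] size [ 61.6 168.7] ang 14.9 z [34.6 38.3 42. ]
(array([  0,   0,   0,   0,   0,   0,   0,   0,   0,   0,   0,  25, 109,
        65,  11,   0,   0,   0,   0]), array([ 0,  3,  6,  9, 12, 15, 18, 21, 24, 27, 30, 33, 36, 39, 42, 45, 48,
       51, 54, 57]))
  return np.nanmean(a, axis, out=out, keepdims=keepdims)
```

View pics/c.png

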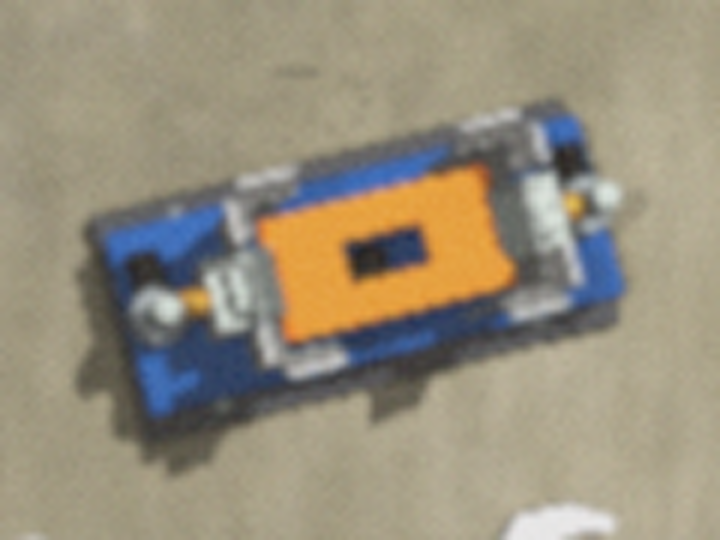

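```bash
cat >> h.py <<'E'
from scipy.spatial.transform import Rotation as Ro
def down(a):
    "tool down, closing line (tool y) at world angle a (deg)"
    a=np.radians(a); y=np.array([np.cos(a),np.sin(a),0]); z=np.array([0,0,-1.])
    return Ro.from_matrix(np.stack([np.cross(y,z),y,z],1)).as_quat()
def wrist():
    s=r.read_state(); im,d=optics.get_image("wrist"); c=optics.camera_model("wrist")
    K,T=np.array(c["K"]),np.array(c["tool_from_camera"])
    R=Ro.from_quat(s["eef_rot"]).as_matrix()@T[:3,:3]; o=np.array(s["eef_pos"])+Ro.from_quat(s["eef_rot"]).as_matrix()@T[:3,3]
    v,u=np.mgrid[:480,:640]
    D=np.stack([(u-K[0,2])/K[0,0],(v-K[1,2])/K[1,1],np.ones(u.shape)],-1)@R.T
    W=o+D*d[...,None]; W[d==0]=np.nan
    return im,d,W,o,D
E
python3 - <<'E'
from h import *
for n,p,a in (("A",[.6057,.2235,.148],-4.7),("B",[.4799,.1938,.148],13.6),("M",[.529,-.014,.257],14.7)):
    r.reach(p,down(a)); r.hold(.2)
    im,d,W,o,D=wrist(); np.savez(f"w{n}.npz",im=im,d=d,W=W,o=o,D=D)
    Z=W[...,2]; s=r.read_state(); print(n,s["time_s"],np.round(s["eef_pos"],4),s["contact_force"])
    if n!="M":
        for lo in(.012,.016):
            m=((Z>lo)&(Z<.024)).astype(np.uint8); k,l,st,c=cv2.connectedComponentsWithStats(m)
            i=1+np.argmax(st[1:,4]); mm=l==i; t=(.018-o[2])/D[...,2][mm]; P=(o+D[mm]*t[:,None])[:,:2]*1000
            print(cv2.minAreaRect(P.astype(np.float32)),st[i,4],np.percentile(Z[mm],[5,50,95]))
    else: cv2.imwrite("pics/wM.png",im[...,::-1])
E
```

```text
A 2.425 [0.6055 0.2242 0.1482] [-0.58424323 -0.07180652 -0.18453203]
((608.9331665039062, 222.78945922851562), (84.76703643798828, 44.719364166259766), 85.23673248291016) 8917 [0.01641474 0.01755865 0.01864681]
((608.9017944335938, 222.48764038085938), (84.14112854003906, 44.724910736083984), 85.26238250732422) 8778 [0.01651034 0.01757027 0.01865444]
B 3.2583 [0.4807 0.1939 0.1478] [-0.56211793 -0.06013276  0.31993668]
((606.7359619140625, 222.36607360839844), (84.52776336669922, 47.830501556396484), 85.23049926757812) 9313 [0.01613937 0.01776567 0.01889035]
((607.73583984375, 222.28265380859375), (84.52776336669922, 45.82373809814453), 85.23049926757812) 8887 [0.01669708 0.01781059 0.01890394]
M 4.4583 [ 0.5288 -0.0128  0.2564] [ 0.38626042 -0.09451035 -0.19492166]
```

View pics/wM.png

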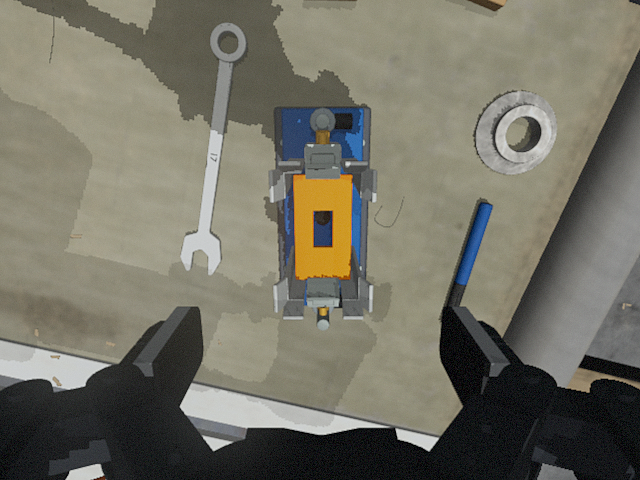

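The wrist view shows the magazine upright in the picture: columns at (322,122) and (322,323), four posts at about (278,185), (370,185), (292,300) and (360,300), and the follower in the middle. I'll fit the centre from the post tops and the follower, each at its own height.

Run:
```python
from h import *
def fit(f,m,z,name):
    o,D=f["o"],f["D"]; t=(z-o[2])/D[...,2][m]; P=(o+D[m]*t[:,None])[:,:2]*1000
    c,s,a=cv2.minAreaRect(P.astype(np.float32)); print(name,m.sum(),np.round(c,1),np.round(s,1),round(a,2)); return P
f=np.load("wB.npz"); W=f["W"];Z=W[...,2]
near=np.hypot(W[...,0]-.48,W[...,1]-.194)<.06
fit(f,near&(Z>.015)&(Z<.024),.018,"B")
f=np.load("wM.npz"); im,W=f["im"],f["W"];Z=W[...,2]
near=np.hypot(W[...,0]-.529,W[...,1]+.014)<.11
hsv=cv2.cvtColor(im,cv2.COLOR_RGB2HSV)
bl=near&(hsv[...,0]>100)&(hsv[...,0]<125)&(hsv[...,1]>150)
h,e=np.histogram(Z[bl]*1000,bins=np.arange(0,60,2));print("blue z",dict(zip(e[h>30],h[h>30])), np.median(Z[bl&(Z>.03)&(Z<.05)]))
print("top z",np.nanpercentile(Z[near],[98,99,99.5,99.9]))
zt=np.nanpercentile(Z[near],99.5)
p=near&(Z>zt-.004); P=fit(f,p,zt,"post tops")
Q=W[p][:,:2]*1000; print("direct",cv2.minAreaRect(Q.astype(np.float32)))
k,l,st,c=cv2.connectedComponentsWithStats(p.astype(np.uint8)); print(st[st[:,4]>15],c[st[:,4]>15])
og=near&(hsv[...,0]<22)&(hsv[...,1]>180)&(Z>.06); zo=np.median(Z[og]); print("follower z",zo); 
q=og&(abs(Z-zo)<.006); fit(f,q,zo,"follower")
```

```text
B 8861 [482.9 192.9] [44.7 84.6] 13.55Traceback (most recent call last):
  File "<stdin>", line 12, in <module>
IndexError: boolean index did not match indexed array along axis 0; size of axis is 30 but size of corresponding boolean axis is 29
```

Run:
```python
from h import *
def fit(f,m,z,name):
    o,D=f["o"],f["D"]; t=(z-o[2])/D[...,2][m]; P=(o+D[m]*t[:,None])[:,:2]*1000
    c,s,a=cv2.minAreaRect(P.astype(np.float32)); print(name,m.sum(),np.round(c,1),np.round(s,1),round(a,2)); return P
f=np.load("wM.npz"); im,W=f["im"],f["W"];Z=W[...,2]
near=np.hypot(W[...,0]-.529,W[...,1]+.014)<.11
hsv=cv2.cvtColor(im,cv2.COLOR_RGB2HSV)
bl=near&(hsv[...,0]>100)&(hsv[...,0]<125)&(hsv[...,1]>150)
print("foot z", np.median(Z[bl&(Z>.025)&(Z<.05)]))
zt=np.nanpercentile(Z[near],99.5);print("top",zt)
p=near&(Z>zt-.004); P=fit(f,p,zt,"post tops")
k,l,st,c=cv2.connectedComponentsWithStats(p.astype(np.uint8)); print(st[st[:,4]>15])
o,D=f["o"],f["D"]; a=np.radians(14.7); X=np.array([np.cos(a),np.sin(a)]);Y=np.array([-np.sin(a),np.cos(a)])
for i in range(1,k):
    if st[i,4]>15:
        m=l==i;t=(zt-o[2])/D[...,2][m]; q=((o+D[m]*t[:,None])[:,:2]-[.529,-.014])*1000
        print(st[i,4],"mx",np.round(np.percentile(q@X,[1,99]),1),"my",np.round(np.percentile(q@Y,[1,99]),1))
og=near&(hsv[...,0]<22)&(hsv[...,1]>180)&(Z>.06); zo=np.median(Z[og]); print("follower z",zo)
fit(f,og&(abs(Z-zo)<.006),zo,"follower")
col=near&(abs(Z-.092)<.003)
for s in(76,-76):
    ctr=np.array([.529,-.014])+Y*s/1000; m=col&(np.hypot(W[...,0]-ctr[0],W[...,1]-ctr[1])<.012); print("col",m.sum(),np.median(W[m],0)*1000)
```

```text
foot z 0.0379126019852164
top 0.32400995658207393
post tops 3368 [524.    7.9] [59.4  4.4] 14.81
[[     0      0    640    480 303832]
 [   128    461    116     19   1668]
 [   398    461    116     19   1666]]
1668 mx [-28.6 -12. ] my [20.2 23.3]
1666 mx [13.5 30.1] my [20.2 23.5]
follower z 0.08803347616093832
follower 4942 [532.2 -18.6] [ 41.5 130.5] 15.1
col 174 [511.6984287   57.41995869  91.54684612]
col 178 [549.84601252 -86.67662138  91.71053174]
```

Run:
```python
from h import *
f=np.load("wM.npz"); im,W=f["im"],f["W"];Z=W[...,2];o,D=f["o"],f["D"]
near=np.hypot(W[...,0]-.529,W[...,1]+.014)<.11
a=np.radians(14.8); X=np.array([np.cos(a),np.sin(a)]);Y=np.array([-np.sin(a),np.cos(a)])
def rep(m,z,n):
    t=(z-o[2])/D[...,2][m]; q=((o+D[m]*t[:,None])[:,:2]-[.529,-.014])*1000
    ex=np.percentile(q@X,[.5,99.5]);ey=np.percentile(q@Y,[.5,99.5]); print(n,m.sum(),np.round([*ex,*ey],1),"ctr",np.round(ex.mean(),1),np.round(ey.mean(),1))
p=near&(Z>.1235)&(Z<.132); print(np.percentile(Z[p],[10,50,90]))
rep(p,.127,"all")
k,l,st,c=cv2.connectedComponentsWithStats(p.astype(np.uint8))
for i in range(1,k):
    if st[i,4]>15: rep(l==i,.127,i)
U=(W[...,:2]-[.529,-.014])@np.stack([X,Y],1)*1000
for s in(76,-76):
    m=near&(abs(Z-.092)<.004)&(np.hypot(U[...,0]-2,U[...,1]-s)<11); rep(m,.092,"col%d"%s)
hsv=cv2.cvtColor(im,cv2.COLOR_RGB2HSV)
og=(hsv[...,0]<22)&(hsv[...,1]>180)&(abs(Z-.088)<.004)&(abs(U[...,1])<44)&(abs(U[...,0])<30); rep(og,.088,"fol")
fo=near&(abs(Z-.038)<.003);rep(fo,.038,"foot")
ba=near&(abs(Z-.012)<.003);rep(ba,.012,"base")
```

```text
[0.12434408 0.12676987 0.12794842]
all 1471 [-31.3  34.7 -54.6  50.1] ctr 1.7 -2.2
1 150 [-25.6 -11.7  46.4  50.1] ctr -18.7 48.2
2 148 [14.8 28.7 46.5 50.1] ctr 21.8 48.3
3 237 [-31.4 -26.7  25.6  44.7] ctr -29.0 35.2
4 239 [29.9 34.6 25.7 45.3] ctr 32.3 35.5
5 192 [-31.1 -26.4 -49.4 -28.4] ctr -28.8 -38.9
6 191 [ 29.7  34.9 -49.4 -28.4] ctr 32.3 -38.9
9 153 [-25.3 -11.8 -54.6 -48.6] ctr -18.6 -51.6
11 158 [ 15.1  28.7 -54.6 -49.2] ctr 21.9 -51.9
col76 169 [-3.1  6.3 69.2 78.3] ctr 1.6 73.8
col-76 174 [ -2.8   6.5 -82.3 -65.1] ctr 1.8 -73.7
fol 4926 [-18.5  22.5 -40.4  36.7] ctr 2.0 -1.9
foot 4336 [-30.9  34.4 -77.9  83. ] ctr 1.7 2.6
base 1880 [-39.7  43.3 -70.8  85.4] ctr 1.8 7.3
```

```bash
cat >> h.py <<'E'
def fitblank(c):
    im,d,W,o,D=wrist(); Z=W[...,2]
    m=(np.hypot(W[...,0]-c[0],W[...,1]-c[1])<.06)&(Z>.015)&(Z<.024)
    t=(.018-o[2])/D[...,2][m]; P=(o+D[m]*t[:,None])[:,:2]*1000
    return cv2.minAreaRect(P.astype(np.float32))
E
python3 - <<'E'
from h import *
q=down(13.6); p=[.4814,.1934]
r.reach(p+[.10],q); r.move_straight(p+[.026],speed=.12,max_force=8)
command_gripper(.03,20); s=r.read_state(); print(s["grip_width"],s["grip_force"],s["eef_pos"],s["contact_force"])
command_gripper(.085); r.move_straight(p+[.148],speed=.2); r.hold(.2)
print(fitblank(p)); s=r.read_state(); print(s["eef_pos"],s["time_s"])
E
```

```text
0.044542345231896804 21.375170946121216 [0.48175893 0.19352801 0.0266255 ] [-0.2177537   0.52895975  6.1435736 ]
((482.71002197265625, 192.56832885742188), (44.72589874267578, 84.14855194091797), 13.625138282775879)
[0.48090469 0.19323754 0.14685149] 8.2
```

```bash
cat >> h.py <<'E'
M=[.5302,-.01535]; MA=14.8
def st(n):
    s=r.read_state(); print(n,round(s["time_s"],2),"pos",np.round(s["eef_pos"],4),"F",np.round(s["contact_force"],1),"w",round(s["grip_width"],4))
def load(p,a,zg=.028):
    r.reach(p+[.09],down(a)); r.move_straight(p+[zg],speed=.12,max_force=10)
    command_gripper(.03,30); st("grip")
    r.move_straight(p+[.20],speed=.25)
    r.reach(M+[.20],down(MA)); r.move_straight(M+[.165],speed=.1)
    r.hold(.2); st("above")
    print(r.move_straight(M+[zg+.095],speed=.04,max_force=5)); st("down")
E
python3 - <<'E'
from h import *
load([.4817,.1923],13.6)
im,_=optics.get_image("scene"); cv2.imwrite("pics/s2.png",cv2.resize(im[200:380,270:470,::-1],None,fx=3,fy=3))
E
```

```text
grip 9.67 pos [0.4821 0.1924 0.0288] F [-1.1  0.1  5.7] w 0.0443
above 12.07 pos [ 0.5306 -0.0152  0.1657] F [-0.5  0.4  0.2] w 0.0444
False
down 13.27 pos [ 0.5304 -0.0153  0.1232] F [ 0.1 -0.2  2.5] w 0.0442
```

View pics/s2.png

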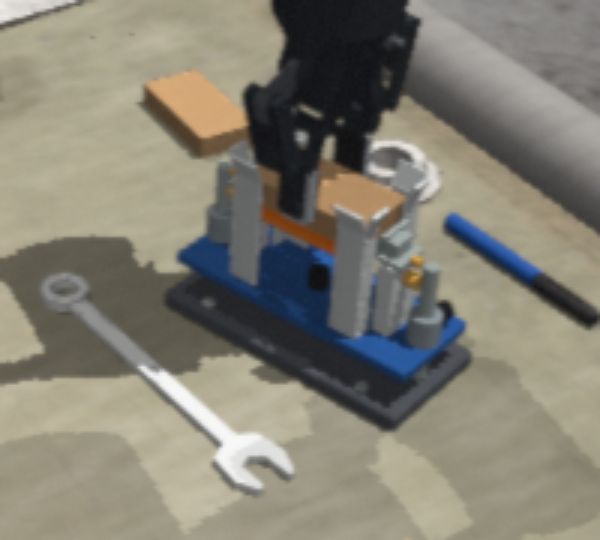

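The blank sits level between the posts, resting on the ramps. I'll release it and press with closed fingers.

```bash
cat >> h.py <<'E'
def press(ztip,f):
    command_gripper(.07); r.move_straight(M+[.175],speed=.15)
    command_gripper(0,20); r.move_straight(M+[.148],speed=.15); r.hold(.2); st("pre")
    hit=r.move_straight(M+[ztip+.025],speed=.02,max_force=f); print("hit",hit); st("pressed")
E
python3 - <<'E'
from h import *
press(.081,18); r.hold(.3)
r.move_straight(M+[.22],speed=.15); st("up")
im,d,W,o,D=wrist(); cv2.imwrite("pics/w3.png",im[60:380,160:480,::-1]); U=(W[...,:2]-M)@np.array([[np.cos(.2583),-np.sin(.2583)],[np.sin(.2583),np.cos(.2583)]])*1000
Z=W[...,2]*1000
for y in(-32,-20,0,20,32):
  for x in(-12,12):
    m=(abs(U[...,0]-x)<3)&(abs(U[...,1]-y)<3)&(Z<140); print(x,y,np.median(Z[m]) if m.any() else None)
E
```

```text
pre 15.39 pos [ 0.5307 -0.0154  0.1489] F [ 0.3 -0.4  0. ] w 0.0001
hit False
pressed 17.64 pos [ 0.5302 -0.0154  0.1061] F [1.5 0.1 2. ] w -0.0001
up 18.85 pos [ 0.5295 -0.0152  0.2189] F [1.2 0.6 0.1] w -0.0002
-12 -32 87.88458266605888
12 -32 87.79518714996249
-12 -20 87.97550385286034
12 -20 87.86765058583829
-12 0 87.7765774925443
12 0 87.76132270620882
-12 20 87.72999702123802
12 20 87.89270878291258
-12 32 87.7771943116715
12 32 87.9436661155677
```

View pics/w3.png

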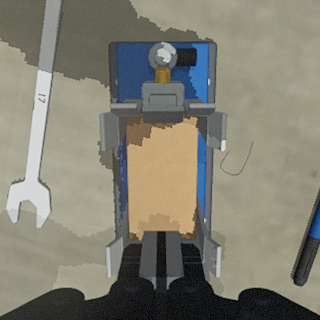

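The picture shows the first blank flat, with the far lip shut over its end (crop row 110). Its top measures 88 mm, which is the held height. Now the second blank.

Run:
```python
from h import *
command_gripper(.085); load([.608,.2226],-4.75)
```

```text
grip 21.9 pos [0.6085 0.2228 0.0289] F [-1.2 -0.5  5.5] w 0.0441
above 24.43 pos [ 0.5307 -0.0153  0.1657] F [-0.3 -0.1 -0.9] w 0.0438
True
down 25.33 pos [ 0.5302 -0.0153  0.1255] F [ 0.3  0.1 -0.1] w 0.0443
```

Run:
```python
from h import *
command_gripper(.07); r.move_straight(M+[.175],speed=.15)
command_gripper(0,20); r.move_straight(M+[.146],speed=.15); r.hold(.3); st("pre")
print(r.move_straight(M+[.084+.025],speed=.01,max_force=15)); st("pressed"); r.hold(.3); st("held")
r.move_straight(M+[.22],speed=.15); st("up")
im,d,W,o,D=wrist(); cv2.imwrite("pics/w4.png",im[60:380,160:480,::-1]); U=(W[...,:2]-M)@np.array([[np.cos(.2583),-np.sin(.2583)],[np.sin(.2583),np.cos(.2583)]])*1000
Z=W[...,2]*1000
for y in(-32,0,32):
  for x in(-12,12):
    m=(abs(U[...,0]-x)<3)&(abs(U[...,1]-y)<3)&(Z<140); print(x,y,np.median(Z[m]) if m.any() else None)
im,_=optics.get_image("scene"); cv2.imwrite("pics/s4.png",cv2.resize(im[200:380,270:470,::-1],None,fx=3,fy=3))
```

```text
pre 27.5 pos [ 0.5306 -0.0154  0.1467] F [-0.6  0.2  0.2] w 0.0002
True
pressed 30.62 pos [ 0.5302 -0.0153  0.1119] F [-1.4  0.9  8. ] w 0.0001
held 30.93 pos [ 0.5302 -0.0153  0.1119] F [-1.1 -0.3  8.4] w -0.0002
up 31.79 pos [ 0.5294 -0.0152  0.2187] F [-0.3  0.5  0.4] w 0.0001
-12 -32 87.76705970634156
12 -32 87.72605272927187
-12 0 87.70366548150525
12 0 87.65593849275685
-12 32 87.76009818171623
12 32 87.72046624837759
```

View pics/w4.png

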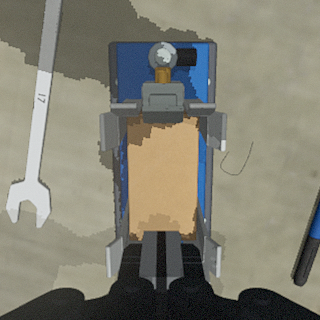

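View pics/s4.png

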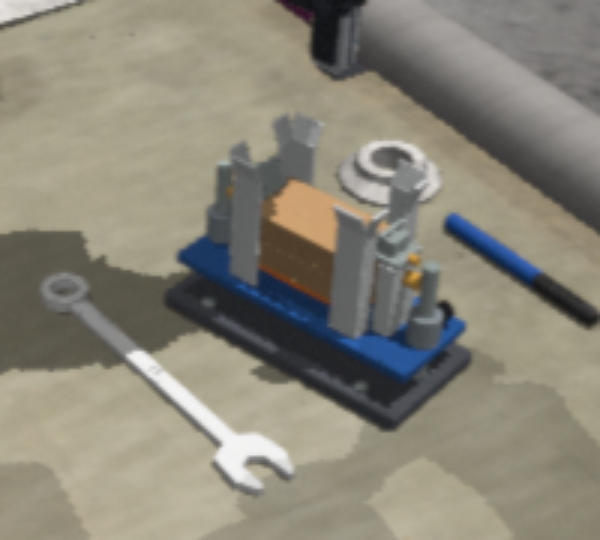

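The stack is flat at 88 mm and the far lip is shut, but the fingers hide the near lip. I'll check both lips against the first look, from that same pose.

Run:
```python
from h import *
command_gripper(.085); r.reach([.529,-.014,.257],down(14.7)); r.hold(.2)
im,*_=wrist(); old=np.load("wM.npz")["im"]
cv2.imwrite("pics/cmp.png",cv2.resize(np.hstack([old[130:335,265:380],im[130:335,265:380]])[...,::-1],None,fx=2.5,fy=2.5))
```

```text
(no output)
```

View pics/cmp.png

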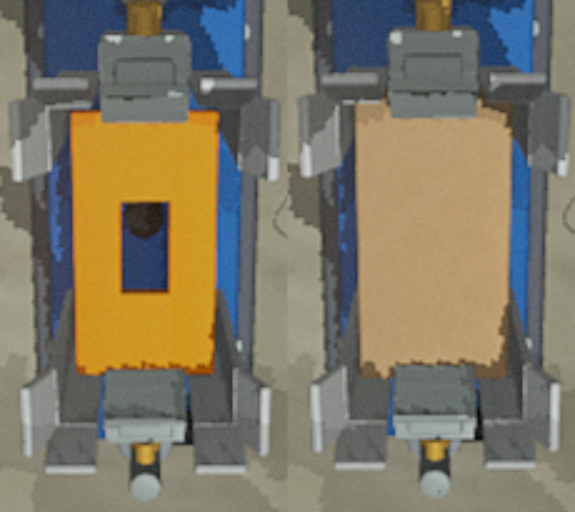

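In the comparison, both lips sit where they did when shut: the far nose is at row ~118 against 121, which the small pose shift explains, and the near nose is at row ~368 against 372. Both lips overlap the blank's ends, so I'm handing in.

```bash
python3 -c "
from h import *
print(r.finish_job())"
```

```text
the job is handed in; nothing more can be done
None
```

Both blanks are loaded flat in the magazine under two shut lips. The presses stopped at or below a 15 N force change, the arm is clear, and the job is handed in (the hand-in call returned no verdict).

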